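Gauge the gap of a wire bonder's strip clamp

TASK

Close the strip clamp by swinging its red-knobbed lever all the way round to its stop. Then take the taper gauge by its blue handle, lay its blade flat on the steel heater block and slide it straight in under the up-turned lip of the clamp plate until it drags snugly, with the sprung plate just lifted (about 1 to 2 mm) and never forced up further than 4 mm. Finish while still holding the gauge there, and leave everything else on the table where it stands.

Things in the scene. Friction and masses are not known exactly. Their poses are not given: they have to be found in the camera images.
- fixture: Clamp fixture, fixed to the table. Origin on the table surface; +x = level direction in which the gauge is slid in (from the block's open end to the column), z up. Aluminium base plate x -53..+105, y +-42 mm, 12 mm thick; grey column x 64..100, y +-24 mm, 78 mm tall, with the lever's hub on it (top 104 mm). Place and yaw differ at each start.
- heater_block: Steel heater block, fixed; origin on its flat level top face right above the fixture's origin, axes as the fixture's. The top reaches x -50..+40, y +-28 mm. It is set at a different height each time (top about 42 to 44 mm above the table), so the gap under the clamp plate differs.
- block_front (a point): Middle of the open front edge of the heater block's top face, 30 mm in front of the clamp plate's edge; x = direction of insertion.
- clamp_edge (a point): Middle of the lower front edge of the clamp plate, where it pinches the blade; x = direction of insertion. The plate is a steel window frame 68 wide, 64 deep, 5 mm thick. From this edge a lip, turned up 30 degrees, reaches 7 mm outward. Bars and screws above it rise 27 mm over this point. Gap down to the block: 3.2 to 4.6 mm with the lever closed, 5 to 6.5 mm more with it open.
- clamp_plate (a joint): Lift of the clamp plate against its four springs, in m: 0 = resting on its stops, positive = pushed up by the blade, travel 0.007. About 4 N upward start the lift, then 4 N more for every mm.
- clamp_lever (a joint): Cam lever, rad: starts open at 1.15 to 1.4; 0 = closed, at its stop. It turns about an upright axis, clockwise seen from above to close. Closed it points along the fixture's +x, open towards the fixture's +y. About 2 N at the knob turn it; it stays where left. Closing lowers the clamp plate by 5 to 6.5 mm; the clamp's springs cannot push the lever back.
- lever_knob (a point): Centre of the upright red knob at the lever's end: cylinder 17 mm across, 34 mm tall (top at 139 mm above the table), 65 mm from the lever's axis, standing on the end of a steel rod 11 mm thick. It does not spin on the lever.
- lever_axis (a point): Point on the lever's upright axis at the height of the knob's centre.
- gauge: Loose taper gauge, about 90 g, 172 mm long, lying flat on the table at the start. Origin on its flat underside below the middle of the blue handle; +x points to the blade's tip, z up.
- gauge_grip (a point): Centre of the gauge's blue handle, the place to grip: handle 74 mm along x, 16 mm wide (y), from 2 to 26 mm above the flat underside; this point is 14 mm above the underside. The centre of mass lies about 13 mm from here towards the tip.
- gauge_tip (a point): Middle of the blade's tip edge, on the underside, 135 mm ahead of the handle's centre. Blade 14 mm wide, 98 mm long, polished; flat below, 2 mm thick at the tip, 1 mm more every 15 mm towards the handle. It meets the plate's edge 18 to 39 mm in, then lifts it 1 mm per 15 to 18 mm. Level push: 3 to 5 N as lift starts, 6 to 9 at 1 mm, 9 to 13 at 2 mm.
- magazine_l: Bystander, leave alone: the larger white slotted strip magazine, 100 x 50 x 62 mm (62 mm tall), loose, at the far right of the table. Origin at the centre of its underside; its long side is x.
- magazine_s: Bystander, leave alone: the smaller white slotted strip magazine, 85 x 50 x 55 mm (55 mm tall), loose, beside the larger one. Origin at the centre of its underside; its long side is x.
- chip_box_blk: Bystander, leave alone: flat black chip box, 50 x 50 x 14 mm, loose. Origin at the centre of its underside. Other things on the table are fixed: bottle (118 mm tall) and dispenser (105) at the far right corner, small vice (50) at the left edge, low things near the robot.

How it is judged:
On the way, in this order (a step that is already met when the one before it is completed fails the run):
1. the clamp is closed with its lever, the gauge not yet under it (value of joint clamp_lever below 0.15 rad and x of gauge_tip in the frame of clamp_edge below 0 m), for 0.2 s.
2. the gauge, held in the fingers, lies between heater block and clamp plate and drags snugly, the plate lifted 0.5 to 3.2 mm (value of joint clamp_lever below 0.15 rad and value of joint clamp_plate between 0.0005 and 0.0032 m and contact force between gauge and fixture above 2 N and contact force between gauge and heater_block above 0.5 N and contact force between the fingers and gauge above 3 N and height (world z) of gauge_tip above 0.035 m and x of gauge_tip in the frame of clamp_edge between 0.012 and 0.09 m and y of gauge_tip in the frame of clamp_edge between -0.02 and 0.02 m and angle between the x axis of gauge_tip and the x axis of clamp_edge, either way round below 0.2 rad), for 0.5 s.
At the end, for the whole second after the job is handed in: Lever within 0.15 rad of closed; gauge at rest, gripped (over 3 N), pressed between heater block (over 0.5 N) and clamp plate (over 2 N), plate lifted 0.5 to 3.2 mm; tip 12 to 90 mm past the plate's edge, within 20 mm of its middle, within 0.2 rad of straight; still held (all of step 2 and linear speed of gauge below 0.01 m/s); the arm keeps its last pose, push and grip.
It fails at once if the clamp plate was forced up more than 4.2 mm (value of joint clamp_plate above 0.0042 m).
It fails at once if a bystander was moved more than 30 mm (distance of any of magazine_l, magazine_s, chip_box_blk from where it was at the start of the episode above 0.03 m).
It also fails if it takes over 64 s, if anything falls off the work surface, if the arm or the gripper's body presses on something with over 40 N, if the wrist force passes 120 N, or if a joint passes its speed limit or range.

ROBOT

A 7-joint arm with a two-finger parallel gripper is mounted at the origin on the work surface; the furniture and walls round the work are solid. World frame = base frame: x ahead of the robot, y to its left, z up, the work surface at z = 0. Lengths are in m, angles in rad, forces in N, time in s.
With the tool pointing down it reaches from about 0.425 to 0.875 m from the base axis. Payload 4.7 kg.
Tool frame: the origin (TCP) lies midway between the tips of the shut fingers; the grasp point (between the pads) lies 19 mm behind it; x points along the fingers, z is the direction in which the jaws open and shut, and the axes are right-handed (so a half turn about x gives the same grasp; the last joint's range is limited). The gripper opens to 87 mm and grips with 3 to 60 N. Pads are 19 mm wide; open, the fingers measure 117 mm over their backs; the gripper's body (75 mm by 190 mm) begins 51 mm behind the grasp point.
Start: joints at [1.354, 0.321, -0.07, 1.45, 0.023, 1.371, -0.057], TCP at [0.149, -0.633, 0.184] pointing down, gripper open.
Joint ranges: [-2.86, 2.86], [-0.3, 2.09], [-1.38, 1.24], [0.06, 2.45], [-1.56, 4.7], [0.09, 2.05], [-2.69, 2.69]. Speed limits (rad/s): [2.57, 2.57, 3.14, 3.14, 3.14, 3.14, 3.14].

INTERFACE

Orientations are given as a rotation vector (axis times angle).
In Python, from bench import ctrl, vision, close_job gives the robot as it stands. The module is installed in compiled form; this text tells all that it offers.
- The arm moves only by the tool servo_tool, never from a script. Its argument "commands" is a list that holds one entry, the list of rows, each a list of 7 numbers: the turn, a rotation vector about the tool's x, y, z in degrees, then the shift along the tool's x, y, z in mm, then the finger opening in mm, from 0 to 87. In form: [[[wx, wy, wz, x, y, z, grip], ...]]. A call has 1 to 5 rows; each row is the pose to reach, as a shift and turn from the pose commanded when the call began, along the tool's axes at that moment; what a row does not reach only later rows make up. A row lasts 1/8 s, in which the tool goes at most 62.5 mm and 10.7 degrees, less where a joint would pass 70% of its speed; a pose out of reach is approached as far as the arm can. A call with a gripper value outside its range is refused whole. The fingers move at their own pace and stop on an object; "newtons" is the grip in N (left out, the last holds). Time passes only in rows, so rows that repeat a pose let the fingers close. It gives the time, the measured TCP pose, the force and the opening at its end, in the units of the state.
- ctrl.get_state(): the state, without advancing time (a new reading comes with each control period).
- vision.get_image(name): name is "scene" or "top" or "wrist"; returns the picture (384x512x3 uint8, red, green, blue); there is no depth.
- vision.camera_info(name): a dict with "fov_y" (degrees; the focal length in pixels is half the picture's height over the tangent of half this angle, whatever the lens; pixels are square), "cx", "cy" (the principal point, pixels), "dist" ([k1, k2, p1, p2, k3] as OpenCV has them; the pictures are not rectified), "pose" (4x4, takes a point from camera to world coordinates). Camera axes: x right, y down, z forward; pixel columns grow to the right and rows downward; lengths in m; the calibration is good to about 2 mm. A picture is of the moment at which its call begins: read the wrist's pose just before it. camera_info takes no time and is no camera call; for the wrist camera it gives the pose at the moment of the call.
- close_job(): hands the job in, once; it reports no verdict.
The state is a dict: "time": time; "joint_positions": joint angles; "qd": joint speeds; "joint_torque": joint torques, N m; "position": TCP position; "tool_rot": TCP orientation; "ft_force": force on the tool from outside, world axes, zero at the start; "torque": the same for the moment, N m; "grip_width": opening from 0.0 (shut) to 1.0 (fully open).
Only numpy, scipy, OpenCV 4.12 (cv2) and the standard library are available. Lean on these libraries where they do the work, as an engineer would, in place of code of your own. Each camera call takes 0.05 s, during which the arm holds its last target. There are 200 camera calls.

## Working session

There is one attempt and no reset: what is moved stays moved. The work goes in short steps, Python scripts to look and compute and a tool call to move; the robot and the scene stay as the last step left them, time stands still between calls to the robot, and variables do not carry over. Pictures are saved under pics/ and viewed, about 8 in all and at most 12, crops included, and the job is handed in when it is done.

Besides the shell and the picture viewer there is one more tool, called after "Emit:" by a JSON object that holds its "op" and its "data". servo_tool: Moves the arm, as the interface text tells. Its arguments: {"type":"object","properties":{"commands":{"type":"array"},"newtons":{"type":"number"}},"required":["commands"]}

```bash
mkdir -p pics; cat > h.py <<'E'
import numpy as np, cv2
from bench import ctrl, vision
from scipy.spatial.transform import Rotation as R
def grab(name,fn):
    info=vision.camera_info(name); im=vision.get_image(name)
    cv2.imwrite('pics/'+fn,im[:,:,::-1]); np.save('pics/'+fn+'.npy',im); 
    import pickle; pickle.dump(info,open('pics/'+fn+'.pkl','wb')); return im,info
def load(fn):
    import pickle; return np.load('pics/'+fn+'.npy'),pickle.load(open('pics/'+fn+'.pkl','rb'))
def K(info):
    f=192/np.tan(np.radians(info['fov_y'])/2); return np.array([[f,0,info['cx']],[0,f,info['cy']],[0,0,1]])
def rays(info,uv):
    p=cv2.undistortPoints(np.array(uv,float).reshape(-1,1,2),K(info),np.array(info['dist'])).reshape(-1,2)
    T=np.array(info['pose']); return T[:3,3],np.c_[p,np.ones(len(p))]@T[:3,:3].T
def onz(info,uv,z):
    o,d=rays(info,uv); return o+d*((z-o[2])/d[:,2])[:,None]
def proj(info,P):
    T=np.linalg.inv(np.array(info['pose'])); r=cv2.Rodrigues(T[:3,:3])[0]
    return cv2.projectPoints(np.array(P,float).reshape(-1,1,3),r,T[:3,3],K(info),np.array(info['dist']))[0].reshape(-1,2)
def tri(i1,uv1,i2,uv2):
    A=[];b=[]
    for i,uv in((i1,uv1),(i2,uv2)):
        o,d=rays(i,[uv]); d=d[0]/np.linalg.norm(d[0]); M=np.eye(3)-np.outer(d,d); A.append(M); b.append(M@o)
    return np.linalg.lstsq(np.vstack(A),np.hstack(b),rcond=None)[0]
def blobs(im,color,mina=30):
    hsv=cv2.cvtColor(im,cv2.COLOR_RGB2HSV); h,s,v=cv2.split(hsv)
    m={'red':((h<8)|(h>172))&(s>130)&(v>60),'blue':(h>100)&(h<128)&(s>110)&(v>40)}[color].astype(np.uint8)
    n,l,st,c=cv2.connectedComponentsWithStats(m)
    return [(st[i].tolist(),c[i].round(1).tolist()) for i in range(1,n) if st[i][4]>=mina],l
E
python3 - <<'E'
from h import *
s=ctrl.get_state(); print({k:np.round(v,3).tolist() for k,v in s.items()})
ims=[]
for n in('scene','top','wrist'):
    im,i=grab(n,n+'0.png'); print(n,i['fov_y'],np.round(i['pose'],3).tolist())
    for c in('red','blue'): print(c,blobs(im,c)[0])
E
```

```text
{'time': 0.0, 'joint_positions': [1.354, 0.322, -0.07, 1.452, 0.023, 1.371, -0.057], 'qd': [0.001, -0.0, 0.0, 0.002, 0.0, -0.002, -0.002], 'joint_torque': [0.0, -49.128, -0.403, -31.253, -0.064, 0.043, 0.0], 'position': [0.148, -0.632, 0.183], 'tool_rot': [1.039, 1.311, -1.037], 'ft_force': [-0.035, 0.89, -0.79], 'torque': [-0.02, 0.025, 0.05], 'grip_width': 1.003}
scene 44.1392405206667 [[-0.599, -0.609, 0.52, -0.139], [-0.801, 0.449, -0.397, 0.423], [0.008, -0.654, -0.756, 1.002], [0.0, 0.0, 0.0, 1.0]]
red [([351, 96, 6, 14, 43], [353.3, 102.8]), ([143, 106, 91, 100, 5964], [184.3, 150.1]), ([159, 218, 8, 13, 72], [162.9, 224.2])]
blue [([297, 165, 24, 14, 171], [309.1, 171.8]), ([285, 246, 12, 16, 64], [290.9, 253.5]), ([228, 296, 30, 25, 99], [243.3, 312.1])]
top 52.53470441039127 [[0.009, -0.982, 0.188, 0.254], [-1.0, -0.006, 0.014, -0.053], [-0.013, -0.188, -0.982, 1.296], [0.0, 0.0, 0.0, 1.0]]
red [([247, 44, 87, 112, 5551], [291.7, 90.9]), ([410, 160, 13, 16, 64], [416.2, 167.1])]
blue [([313, 201, 22, 9, 104], [323.4, 205.1]), ([252, 254, 15, 8, 43], [258.7, 257.4])]
wrist 63.55267846424197 [[0.229, -0.937, -0.264, 0.221], [-0.974, -0.221, -0.06, -0.617], [-0.002, 0.271, -0.963, 0.384], [0.0, 0.0, 0.0, 1.0]]
red []
blue []
```

View pics/scene0.png

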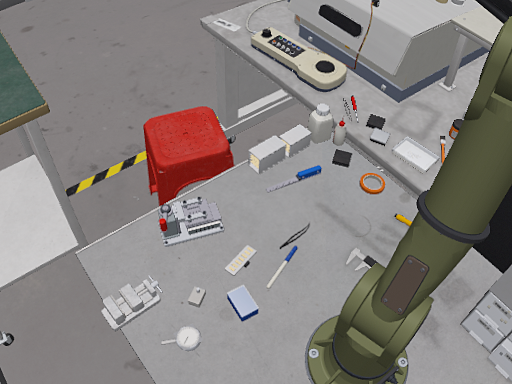

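View pics/top0.png

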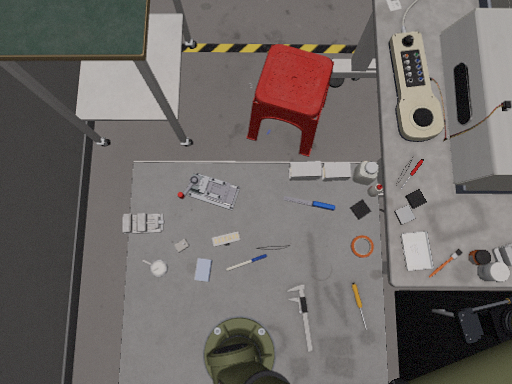

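Scene: the fixture is at scene px (190,220) with its red knob at (163,224). The gauge handle is at (309,172) with the blade tip near (268,190). In the top view the fixture is at (213,190), the knob at (181,195) and the gauge at (323,205), with the blade pointing left.

```bash
python3 - <<'E'
from h import *
a,ia=load('scene0.png');b,ib=load('top0.png')
print('handle',onz(ia,[[309.1,171.8]],.02),onz(ib,[[323.4,205.1]],.024))
print('tri handle',tri(ia,(309.1,171.8),ib,(323.4,205.1)))
hsv=cv2.cvtColor(b,cv2.COLOR_RGB2HSV);m=((hsv[...,0]<8)|(hsv[...,0]>172))&(hsv[...,1]>100)
m[:, :170]=0;m[:, 195:]=0;m[:180]=0;m[210:]=0
ys,xs=np.nonzero(m);print('knob top',xs.mean(),ys.mean(),len(xs)); k=(xs.mean(),ys.mean())
print('tri knob',tri(ia,(162.9,224.2),ib,k),onz(ia,[[162.9,224.2]],.125),onz(ib,[k],.13))
c1=cv2.resize(a[155:255,150:335],None,fx=4,fy=4,interpolation=cv2.INTER_CUBIC)[:,:800]
c2=cv2.resize(b[165:225,170:340],None,fx=4,fy=4,interpolation=cv2.INTER_CUBIC)
# top only
cv2.imwrite('pics/c.png',np.vstack([cv2.resize(a[190:250,150:240],None,fx=5,fy=5,interpolation=cv2.INTER_CUBIC),cv2.resize(b[165:220,170:260],None,fx=5,fy=5,interpolation=cv2.INTER_CUBIC)])[:,:,::-1])
E
```

```text
handle [[ 0.47081718 -0.27264116  0.02      ]] [[ 0.47342783 -0.27441396  0.024     ]]
tri handle [ 0.47474375 -0.2764094   0.01425968]
knob top 180.375 194.84375 32
tri knob [0.48560711 0.1819274  0.12184001] [[0.48301174 0.18252645 0.125     ]] [[0.48429678 0.18061379 0.13      ]]
```

View pics/c.png

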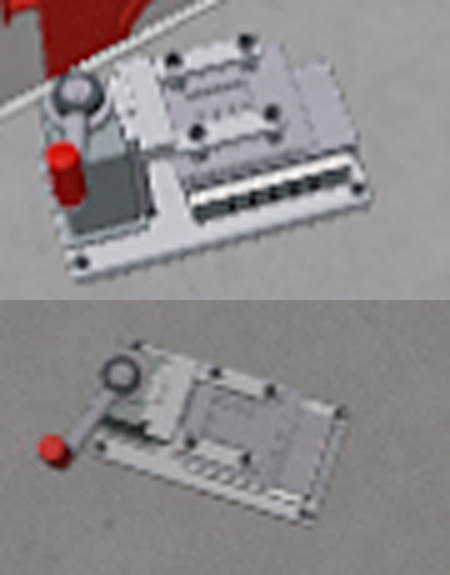

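```bash
python3 - <<'E'
from h import *
a,ia=load('scene0.png');b,ib=load('top0.png')
s=onz(ib,[(197.4,174),(238,187.4),(231,208.4),(189.6,194.4)],.013); print(s.round(4))
ss=onz(ia,[(166.4,242.4),(221.6,227.6)],.013);print(ss.round(4))
x=(s[0]+s[3]-s[1]-s[2]); print('yaw',np.degrees(np.arctan2(x[1],x[0])), 'scene',np.degrees(np.arctan2(*(ss[0]-ss[1])[1::-1])))
yaw=np.arctan2(x[1],x[0]);c=s.mean(0);ex=np.array([np.cos(yaw),np.sin(yaw),0]);print('origin',c-.026*ex,'len',np.linalg.norm(s[0]-s[1]),np.linalg.norm(s[0]-s[3]))
h=tri(ia,(165.6,208.4),ib,(194,180));print('hub',h,onz(ib,[(194,180)],.104),onz(ia,[(165.6,208.4)],.104)); print('hub from base', c-.026*ex+.082*ex)
# gauge axis
for im,i,box,n in((a,ia,(285,155,330,190),'s'),(b,ib,(305,190,345,220),'t')):
    l=blobs(im,'blue')[1]; ys,xs=np.nonzero(l); k=(xs>box[0])&(xs<box[2])&(ys>box[1])&(ys<box[3])
    P=onz(i,np.c_[xs[k],ys[k]],.02)[:,:2]; P=P.astype(np.float32); r=cv2.minAreaRect(P*1000); d=cv2.fitLine(P,cv2.DIST_L2,0,.01,.01).ravel(); print(n,r,np.degrees(np.arctan2(d[1],d[0])))
print('tip',onz(ib,[(288,199)],.002),onz(ia,[(268,190)],.002))
E
```

```text
[[0.5801 0.149  0.013 ]
 [0.5341 0.0099 0.013 ]
 [0.4622 0.0323 0.013 ]
 [0.5091 0.1729 0.013 ]]
[[0.508  0.1738 0.013 ]
 [0.4633 0.035  0.013 ]]
yaw 71.64298943814721 scene 72.17026374451677
origin [0.51317445 0.06634067 0.013     ] len 0.14643386825676388 0.0749081417913813
hub [0.53868273 0.14565044 0.09896086] [[0.53741451 0.14473928 0.104     ]] [[0.53499013 0.1472586  0.104     ]]
hub from base [0.53899929 0.1441679  0.013     ]
s ((470.128173828125, -272.9006042480469), (75.51478576660156, 27.445470809936523), 78.54151916503906) 80.22125
t ((474.29595947265625, -275.3560485839844), (71.76203155517578, 15.8118314743042), 77.56411743164062) 77.82427
tip [[ 0.49738989 -0.15929212  0.002     ]] [[ 0.49872168 -0.14668379  0.002     ]]
```

```bash
cat >> h.py <<'E'
def pose():
    s=ctrl.get_state(); return np.array(s['position']),R.from_rotvec(s['tool_rot']),s
def down(jaw): # tool x down, z along jaw heading (deg)
    a=np.radians(jaw); z=np.array([np.cos(a),np.sin(a),0]); x=np.array([0,0,-1.]); return R.from_matrix(np.c_[x,np.cross(z,x),z])
def rel(p0,r0,p,r):
    return np.r_[np.degrees((r0.inv()*r).as_rotvec()),r0.inv().apply(np.array(p)-p0)*1000].round(1)
E
python3 - <<'E'
from h import *
p,r,s=pose(); m=r.as_matrix(); print(m.round(3)); print('jaw',np.degrees(np.arctan2(m[1,2],m[0,2])))
w1=((.474,-.276,.2),down(168)) ; w1b=((.474,-.276,.2),down(-12))
print(rel(p,r,*w1),rel(p,r,*w1b))
for j in(55,235): print(j,rel(np.array(w1[0]),w1[1],(.485,.182,.2),down(j)),rel(np.array(w1b[0]),w1b[1],(.485,.182,.2),down(j)))
E
```

```text
[[-0.     0.973  0.229]
 [ 0.001  0.229 -0.973]
 [-1.    -0.    -0.002]]
jaw -76.77198317863095
[ 1.152e+02 -0.000e+00  1.000e-01 -1.650e+01  3.984e+02 -2.724e+02] [-6.480e+01 -1.000e-01 -0.000e+00 -1.650e+01  3.984e+02 -2.724e+02]
55 [ 113.    -0.    -0.     0.  -450.3   84.5] [-67.    0.    0.    0.  450.3 -84.5]
235 [ -67.     0.     0.     0.  -450.3   84.5] [113.    0.    0.    0.  450.3 -84.5]
```

Emit:
{"op": "servo_tool", "data": {"commands": [[[-6.5,0,0,-3,40,-27,87],[-13,0,0,-6,80,-54,87],[-19.5,0,0,-10,120,-82,87],[-26,0,0,-14,160,-109,87],[-32.4,0,0,-17,199,-136,87]]]}}

```text
time: 0.78
position: [0.3122, -0.4535, 0.201]
tool_rot: [0.602, 1.485, -0.603]
ft_force: [-0.7, 0.0, -0.6]
grip_width: 1.004
```

Emit:
{"op": "servo_tool", "data": {"commands": [[[-6.5,0,0,0,48,-2,87],[-13,0,0,0,96,-4,87],[-19.5,0,0,0,144,-5,87],[-26,0,0,0,193,-7,87],[-32.4,0,0,0,241,-8,87]]]}}

```text
time: 1.4
position: [0.4748, -0.2757, 0.2008]
tool_rot: [0.161, 1.565, -0.161]
ft_force: [-0.2, 0.5, 0.3]
grip_width: 1.002
```

```bash
python3 - <<'E'
from h import *
p,r,s=pose(); m=r.as_matrix(); print(s['time'],p,'jaw',np.degrees(np.arctan2(m[1,2],m[0,2])),m[:,0].round(3))
im,i=grab('wrist','w1.png'); b,l=blobs(im,'blue',300); print(b)
k=max(b,key=lambda t:t[0][4]); 
E
```

```text
1.4 [ 0.47484228 -0.27566509  0.20084003] jaw -11.764152214489606 [-0. -0. -1.]
[([56, 0, 32, 40, 380], [72.1, 18.8]), ([246, 135, 13, 59, 695], [252.3, 163.5])]
```

View pics/w1.png

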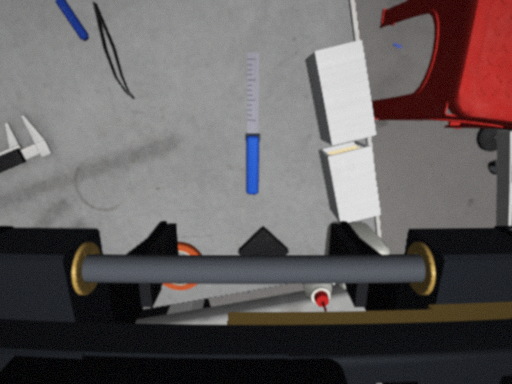

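The wrist view shows the gauge handle at (252,163), the blade tip at (253,53), and the magazines to the right from about x 322.

```bash
python3 - <<'E'
from h import *
im,i=load('w1.png'); l=blobs(im,'blue')[1]; ys,xs=np.nonzero(l); k=(xs>230)&(xs<275)&(ys>120)&(ys<210)
P=onz(i,np.c_[xs[k],ys[k]],.024)[:,:2].astype(np.float32); print(cv2.minAreaRect(P*1000)); d=cv2.fitLine(P,cv2.DIST_L2,0,.01,.01).ravel(); print(np.degrees(np.arctan2(d[1],d[0])))
tip=onz(i,[(253,53)],.002)[0]; print(tip)
c=P.mean(0); print(c, np.degrees(np.arctan2(*(tip[:2]-c)[::-1])), np.linalg.norm(tip[:2]-c))
p,r,s=pose(); print(rel(p,r,(.485,.182,.2),down(55)))
E
```

```text
((473.6266784667969, -275.4281921386719), (73.01839447021484, 15.060918807983398), 77.87994384765625)
77.87727
[ 0.50182572 -0.14579401  0.002     ]
[ 0.47414476 -0.27432898] 77.84654526670393 0.13148183212204742
[-6.600e+01  3.000e-01 -1.000e-01  2.900e+00  4.427e+02 -8.130e+01]
```

Emit:
{"op": "servo_tool", "data": {"commands": [[[-6.6,0,0,0,44,-8,34],[-13.2,0,0,0,88,-16,34],[-19.8,0,0,0,133,-24,34],[-26.4,0,0,0,177,-32,34],[-33,0,0,0,221,-41,34]]]}}

```text
time: 2.08
position: [0.4795, -0.051, 0.2008]
tool_rot: [-0.291, 1.551, 0.29]
ft_force: [0.1, -0.8, 0.1]
grip_width: 0.516
```

Emit:
{"op": "servo_tool", "data": {"commands": [[[-6.6,0,0,0,42,17,34],[-13.2,0,0,0,83,35,34],[-19.8,0,0,0,125,52,34],[-26.4,0,0,0,166,69,34],[-33.5,0,0,0,208,87,34]]]}}

```text
time: 2.7
position: [0.4863, 0.1739, 0.2009]
tool_rot: [-0.745, 1.44, 0.744]
ft_force: [0.9, -0.3, -0.1]
grip_width: 0.394
```

```bash
python3 - <<'E'
from h import *
p,r,s=pose(); m=r.as_matrix(); print(s['time'],p,'jaw',np.degrees(np.arctan2(m[1,2],m[0,2])),m[:,0].round(3),s['grip_width'])
im,i=grab('wrist','w2.png'); b,l=blobs(im,'red',100); print(b)
E
```

```text
2.7 [0.48630466 0.17393124 0.20089476] jaw 54.694678248029994 [ 0.    -0.001 -1.   ] 0.39393842253058403
[([251, 169, 18, 24, 327], [259.4, 181.0]), ([273, 284, 25, 28, 450], [283.6, 299.0])]
```

View pics/w2.png

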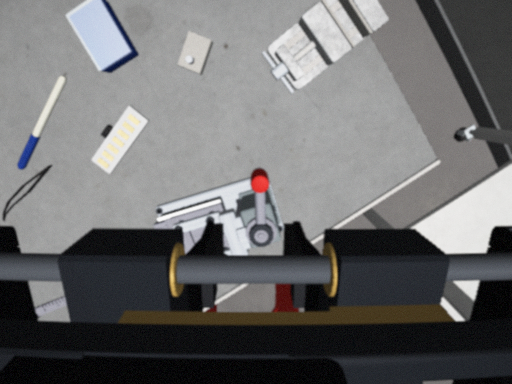

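The knob is at (259,181) and the hub at (261,233). The lever is square to the jaw axis, as planned.

```bash
python3 - <<'E'
from h import *
im,i=load('w2.png')
k=onz(i,[(259.4,181)],.128)[0]; h=onz(i,[(261.5,233.5)],.104)[0]; print(k,h,np.linalg.norm((k-h)[:2]),np.degrees(np.arctan2(*(k-h)[1::-1])))
p,r,s=pose()
print('knob rel',rel(p,r,(k[0],k[1],.122),down(54.7)))
a=np.array([.538,.145]) 
E
```

```text
[0.48444002 0.18094729 0.128     ] [0.53699368 0.14738507 0.104     ] 0.062356312687971024 147.43657409225798
knob rel [ 0.7  0.3 -0.1 79.3 -0.2 -1.5]
```

Emit:
{"op": "servo_tool", "data": {"commands": [[[0,0,0,42,0,-1.5,34],[0,0,0,85,0,-1.5,34],[0,0,0,85,0,-1.5,25],[0,0,0,85,0,-1.5,25],[0,0,0,85,0,-1.5,25]]], "newtons": 10}}

```text
time: 3.38
position: [0.487, 0.1722, 0.1179]
tool_rot: [-0.742, 1.437, 0.741]
ft_force: [-0.2, -0.2, 0.3]
grip_width: 0.289
```

```bash
python3 - <<'E'
from h import *
p,r,s=pose(); print(s['time'],p,s['ft_force'])
im,i=grab('wrist','w3.png'); b,l=blobs(im,'red',50); print(b)
p,r,s=pose(); print(s['time'],p); print(np.array(i['pose']).round(4)[:3,3], vision.camera_info('wrist')['pose'][:3,3] if hasattr(vision.camera_info('wrist')['pose'],'shape') else '')
E
```

```text
3.375 [0.48701232 0.17220657 0.11786072] [-0.15246959 -0.18126251  0.26054739]
[([251, 191, 26, 36, 754], [263.0, 209.3]), ([279, 303, 15, 9, 74], [284.6, 308.4])]
3.425 [0.48684887 0.17210967 0.11766262]
[0.4257 0.2141 0.3189] [0.42558603 0.21409125 0.31868646]
```

View pics/w3.png

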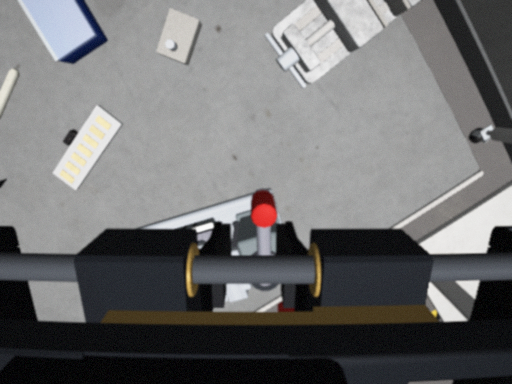

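```bash
python3 - <<'E'
from h import *
p,r,s=pose(); m=r.as_matrix(); print(p,m.round(3).tolist(),np.round(s['qd'],3), s['joint_positions'])
im,i=load('w3.png'); print(onz(i,[(263,210)],.139),onz(i,[(263,212)],.13)); print(proj(i,[p,(.4838,.1819,.139)]))
a,ia=grab('scene','s3.png'); print(blobs(a,'red')[0])
E
```

```text
[0.48684887 0.17210967 0.11766262] [[0.003, -0.814, 0.581], [0.0, 0.581, 0.814], [-1.0, -0.002, 0.002]] [-0.     0.005  0.001  0.007  0.    -0.001 -0.001] [ 0.47714353  0.166321   -0.93589863  1.84281122  0.14466162  1.20033169
  0.44679768]
[[0.48118174 0.18249753 0.139     ]] [[0.48508005 0.1801291  0.13      ]]
[[254.36500961 214.26077999]
 [264.64071284 213.79236081]]
[([166, 106, 68, 74, 3278], [199.6, 140.5]), ([159, 218, 8, 13, 72], [162.9, 224.2])]
```

Emit:
{"op": "servo_tool", "data": {"commands": [[[0,0,0,0,4,3,25],[0,0,0,0,8,6,25],[0,0,0,0,8,6,25],[0,0,0,0,8,6,25]]]}}

```text
time: 3.98
position: [0.4825, 0.1814, 0.1159]
tool_rot: [-0.743, 1.44, 0.742]
ft_force: [-1.2, 0.1, 0.8]
grip_width: 0.287
```

```bash
python3 - <<'E'
from h import *
p,r,s=pose(); print(p,s['ft_force'])
im,i=grab('wrist','w4.png'); b,l=blobs(im,'red',50); print(b,proj(i,[p,(.4838,.1819,.139)]))
E
```

```text
[0.48246463 0.18137646 0.1158563 ] [-1.23162511  0.09691419  0.83742332]
[([243, 204, 27, 38, 800], [255.7, 223.3]), ([278, 308, 16, 4, 55], [285.7, 309.6])] [[254.59422206 214.4347264 ]
 [256.70016614 228.53024716]]
```

Now the TCP is on the knob, so I swing it round the arc.

Emit:
{"op": "servo_tool", "data": {"commands": [[[7.5,0,0,0,-0.6,8.5,25],[15,0,0,0,-2.2,16.8,25],[22.5,0,0,0,-4.9,24.9,25],[30,0,0,0,-8.7,32.5,25],[37.5,0,0,0,-13.4,39.6,25]]]}}

```text
time: 4.65
position: [0.5167, 0.2058, 0.1157]
tool_rot: [-0.23, 1.559, 0.23]
ft_force: [0.1, -0.7, 0.4]
grip_width: 0.284
```

Emit:
{"op": "servo_tool", "data": {"commands": [[[6,0,0,0,-0.4,6.8,25],[12,0,0,0,-1.4,13.5,25],[18,0,0,0,-3.2,20.1,25],[24,0,0,0,-5.6,26.4,25],[30,0,0,0,-8.7,32.5,25]]]}}

```text
time: 5.28
position: [0.5503, 0.2068, 0.1157]
tool_rot: [0.181, 1.564, -0.181]
ft_force: [-0.7, -0.7, 0.4]
grip_width: 0.283
```

```bash
python3 - <<'E'
from h import *
p,r,s=pose(); print(p,s['ft_force'])
a,ia=grab('scene','s4.png'); im,i=grab('top','t4.png')
hsv=cv2.cvtColor(a,cv2.COLOR_RGB2HSV);m=((hsv[...,0]<8)|(hsv[...,0]>172))&(hsv[...,1]>120);m[:180]=0;m[240:]=0
ys,xs=np.nonzero(m);print(len(xs)); 
if len(xs): k=onz(ia,[(xs.mean(),ys.mean())],.125)[0]; print(k,np.degrees(np.arctan2(k[1]-.1455,k[0]-.538)))
E
```

```text
[0.55027006 0.20681368 0.1156749 ] [-0.72136502 -0.68055935  0.3572813 ]
662
[0.55829822 0.12166855 0.125     ] -49.57760513086578
```

Emit:
{"op": "servo_tool", "data": {"commands": [[[2,0,0,0,0,2.5,25],[4,0,0,0,-0.2,5,25],[6,0,0,0,-0.4,7.5,25],[6,0,0,0,-0.5,9.5,25],[6,0,0,0,-0.5,9.5,25]]]}}

```text
time: 6.0
position: [0.5593, 0.2043, 0.1159]
tool_rot: [0.26, 1.555, -0.26]
ft_force: [0.1, 0.1, -0.9]
grip_width: 0.286
```

Emit:
{"op": "servo_tool", "data": {"commands": [[[0,0,0,0,0,1.5,25],[0,0,0,0,0,1.5,25]]]}}

```text
time: 6.25
position: [0.5607, 0.2039, 0.1159]
tool_rot: [0.26, 1.555, -0.26]
ft_force: [0.2, -0.3, -1.0]
grip_width: 0.287
```

Emit:
{"op": "servo_tool", "data": {"commands": [[[0,0,0,0,0,1.5,25],[0,0,0,0,0,1.5,25]]]}}

```text
time: 6.5
position: [0.5622, 0.2033, 0.1159]
tool_rot: [0.26, 1.555, -0.26]
ft_force: [0.4, 0.7, -0.9]
grip_width: 0.286
```

Emit:
{"op": "servo_tool", "data": {"commands": [[[0,0,0,0,0,1.5,25],[0,0,0,0,0,1.5,25]]]}}

```text
time: 6.75
position: [0.5636, 0.2028, 0.1159]
tool_rot: [0.26, 1.555, -0.26]
ft_force: [-0.9, 0.2, 0.7]
grip_width: 0.289
```

Emit:
{"op": "servo_tool", "data": {"commands": [[[0,0,0,0,0,1.5,25],[0,0,0,0,0,1.5,25]]]}}

```text
time: 7.0
position: [0.565, 0.2024, 0.1159]
tool_rot: [0.26, 1.555, -0.26]
ft_force: [0.2, 0.3, -0.3]
grip_width: 0.289
```

```bash
python3 - <<'E'
from h import *
p,r,s=pose(); print(p,s['ft_force'])
im,i=grab('wrist','w5.png'); b,l=blobs(im,'red',50); print(b,proj(i,[p,(.5581,.207,.139),(.538,.145,.104)]))
for st,c in b: k=onz(i,[c],.134)[0]; print(k,np.degrees(np.arctan2(k[1]-.1455,k[0]-.538)))
E
```

```text
[0.56500124 0.20236745 0.1159061 ] [ 0.23570809  0.25417627 -0.28969463]
[([474, 145, 38, 22, 351], [490.0, 153.2]), ([387, 147, 125, 107, 6486], [460.7, 198.4]), ([431, 280, 49, 30, 811], [460.0, 292.1])] [[252.84110707 213.6701139 ]
 [239.76500742 223.24996981]
 [244.13840335 284.01028181]]
[0.71805268 0.19785211 0.134     ] 16.212315915326926
[0.69538448 0.17487777 0.134     ] 10.573290663789148
[0.68564748 0.10524861 0.134     ] -15.24930282192551
```

View pics/w5.png

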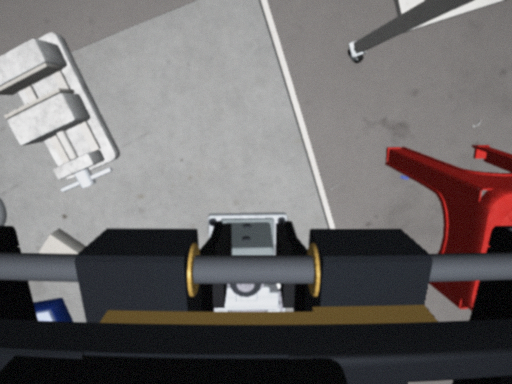

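The knob isn't visible between the fingers, so it slipped out. I'll lift clear and look again.

Emit:
{"op": "servo_tool", "data": {"commands": [[[0,0,0,-42,0,0,34],[0,0,0,-85,0,0,34],[-10,0,0,-85,0,-30,34],[-20,0,0,-85,0,-60,34],[-20,0,0,-85,0,-60,34]]]}}

```text
time: 7.68
position: [0.5063, 0.2236, 0.2014]
tool_rot: [-0.017, 1.57, 0.016]
ft_force: [0.4, -0.5, -0.4]
grip_width: 0.39
```

```bash
python3 - <<'E'
from h import *
p,r,s=pose(); m=r.as_matrix(); print(s['time'],p,s['ft_force'],'jaw',np.degrees(np.arctan2(m[1,2],m[0,2])))
im,i=grab('wrist','w6.png'); b,l=blobs(im,'red',50); print(b)
a,ia=load('s4.png'); c,ic=grab('scene','s6.png')
cv2.imwrite('pics/v6.png',np.hstack([im,cv2.resize(c[180:280,130:230],(384,384),interpolation=cv2.INTER_CUBIC)])[:,112:,::-1])
E
```

```text
7.675 [0.5063156  0.22357546 0.20144323] [ 0.42222012 -0.4743866  -0.41440073] jaw 1.229752354607116
[([370, 191, 119, 63, 2155], [425.8, 226.0]), ([222, 215, 16, 27, 354], [229.8, 228.2]), ([440, 280, 40, 42, 1252], [459.4, 298.6])]
```

View pics/v6.png

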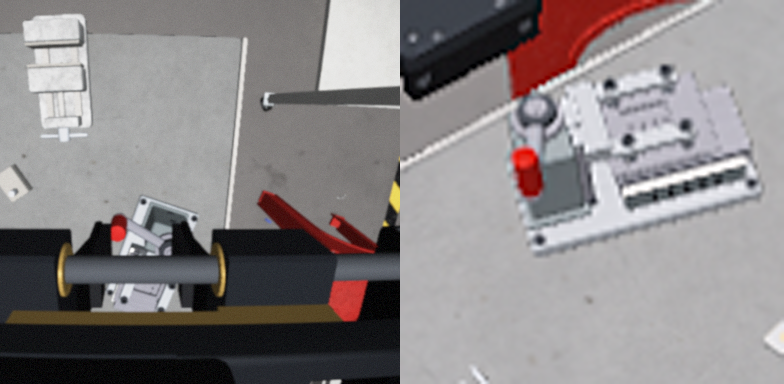

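```bash
python3 - <<'E'
from h import *
im,i=load('w4.png'); s=None
P=np.array([.48246,.18138,.11586]); r=R.from_rotvec([-0.743,1.44,.742])
o=[]
for x in(0,-19e-3,-40e-3):
  for z in(-.0125,.0125):
    o+= [P+r.apply([x,y,z]) for y in(-.0095,.0095)]
uv=proj(i,o); print(uv.round(0).tolist())
def crop(im,uv=()):
    c=cv2.convertScaleAbs(cv2.resize(im[185:325,175:335],None,fx=3.5,fy=3.5,interpolation=cv2.INTER_CUBIC),alpha=2,beta=30)
    for k,(u,v) in enumerate(uv): cv2.circle(c,(int((u-175)*3.5),int((v-185)*3.5)),4,[(0,255,0),(255,255,0),(255,0,255)][k//4],1)
    return c
cv2.imwrite('pics/v7.png',crop(im,uv)[:,:,::-1])
E
```

```text
[[237.0, 227.0], [236.0, 201.0], [272.0, 227.0], [273.0, 201.0], [235.0, 239.0], [235.0, 211.0], [274.0, 239.0], [275.0, 211.0], [233.0, 254.0], [233.0, 223.0], [277.0, 254.0], [277.0, 223.0]]
```

View pics/v7.png

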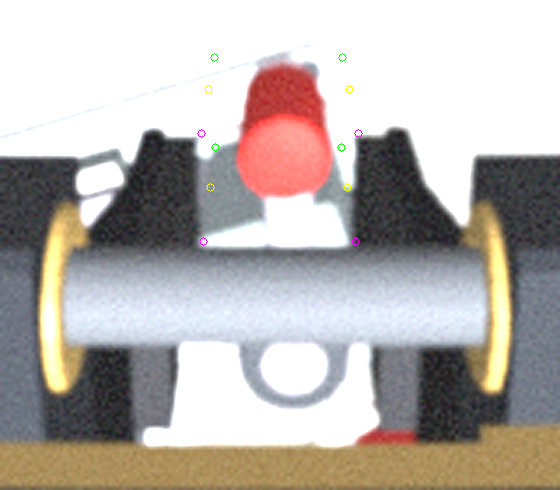

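The visible fingertips match points 40 mm behind the reported TCP (magenta markers). So the real fingertips sit about 40 mm higher than `position` says, and the fingers swept over the knob's top. I'll apply a 40 mm correction and confirm it by contact.

Emit:
{"op": "servo_tool", "data": {"commands": [[[-10.6,0,0,0,-8,-5,34],[-21.2,0,0,0,-17,-9,34],[-31.8,0,0,0,-25,-14,34],[-42.4,0,0,0,-33,-19,34],[-53,0,0,0,-41.6,-23.2,34]]]}}

```text
time: 8.4
position: [0.4865, 0.1789, 0.2008]
tool_rot: [-0.738, 1.442, 0.738]
ft_force: [0.6, -0.8, 0.9]
grip_width: 0.39
```

Emit:
{"op": "servo_tool", "data": {"commands": [[[-1,0,0,0,0,0,34],[-1,0,0,0,0,0,34],[-1,0,0,0,0,0,34]]]}}

```text
time: 8.78
position: [0.4859, 0.1803, 0.2009]
tool_rot: [-0.747, 1.438, 0.748]
ft_force: [0.3, -0.1, 0.4]
grip_width: 0.391
```

```bash
python3 - <<'E'
from h import *
p,r,s=pose(); m=r.as_matrix(); print(p,'jaw',np.degrees(np.arctan2(m[1,2],m[0,2])),s['grip_width']); print(rel(p,r,(.484,.1815,.076),down(55)))
E
```

```text
[0.48592059 0.18034238 0.20089831] jaw 54.933497027037546 0.391327781975804
[-1.000e-01  0.000e+00 -0.000e+00  1.249e+02  2.200e+00 -2.000e-01]
```

Emit:
{"op": "servo_tool", "data": {"commands": [[[0,0,0,40,2,0,34],[0,0,0,80,2,0,34],[0,0,0,105,2,0,34],[0,0,0,105,2,0,34]]]}}

```text
time: 9.28
position: [0.4825, 0.1809, 0.0942]
tool_rot: [-0.748, 1.442, 0.75]
ft_force: [0.2, 0.5, -0.3]
grip_width: 0.386
```

Emit:
{"op": "servo_tool", "data": {"commands": [[[0,0,0,10,0,0,34],[0,0,0,18,0,0,34],[0,0,0,18,0,0,24],[0,0,0,18,0,0,24]]]}}

```text
time: 9.78
position: [0.4843, 0.1812, 0.0783]
tool_rot: [-0.749, 1.437, 0.749]
ft_force: [-0.3, 0.5, -0.0]
grip_width: 0.295
```

```bash
python3 - <<'E'
from h import *
p,r,s=pose(); print(p,s['ft_force'],s['grip_width'])
im,i=grab('wrist','w8.png'); b,l=blobs(im,'red',50); print(b,proj(i,[p-[0,0,-.04],(.4838,.1819,.139)]))
E
```

```text
[0.48433725 0.18120171 0.07830856] [-0.25388898  0.52641816 -0.00582207] 0.2949623990292985
[([239, 221, 33, 36, 921], [254.5, 240.1])] [[254.96061998 238.88791482]
 [255.74431539 254.69986975]]
```

Centred on the knob without contact. I'll repeat the arc and watch the force.

Emit:
{"op": "servo_tool", "data": {"commands": [[[7.5,0,0,0,-0.6,8.5,24],[15,0,0,0,-2.2,16.8,24],[22.5,0,0,0,-4.9,24.9,24],[30,0,0,0,-8.7,32.5,24],[37.5,0,0,0,-13.4,39.6,24]]]}}

```text
time: 10.45
position: [0.5167, 0.2065, 0.078]
tool_rot: [-0.237, 1.56, 0.237]
ft_force: [-3.0, 0.4, 1.3]
grip_width: 0.279
```

Emit:
{"op": "servo_tool", "data": {"commands": [[[6,0,0,0,-0.4,6.8,24],[12,0,0,0,-1.4,13.5,24],[18,0,0,0,-3.2,20.1,24],[24,0,0,0,-5.6,26.4,24],[30,0,0,0,-8.7,32.5,24]]]}}

```text
time: 11.08
position: [0.5504, 0.209, 0.078]
tool_rot: [0.174, 1.566, -0.172]
ft_force: [-2.4, 2.1, 0.6]
grip_width: 0.278
```

Emit:
{"op": "servo_tool", "data": {"commands": [[[2,0,0,0,0,2,24],[4,0,0,0,-0.2,4,24],[6,0,0,0,-0.4,6,24],[6,0,0,0,-0.4,6,24]]]}}

```text
time: 11.58
position: [0.5573, 0.2055, 0.078]
tool_rot: [0.253, 1.556, -0.253]
ft_force: [-0.9, 2.1, 0.2]
grip_width: 0.276
```

Contact is confirmed at about 2–3 N. I'll keep pushing to the stop.

Emit:
{"op": "servo_tool", "data": {"commands": [[[0,0,0,0,0,2,24],[0,0,0,0,0,2,24]]]}}

```text
time: 11.82
position: [0.5592, 0.2048, 0.0779]
tool_rot: [0.253, 1.556, -0.253]
ft_force: [-1.4, 1.9, 0.6]
grip_width: 0.275
```

Emit:
{"op": "servo_tool", "data": {"commands": [[[0,0,0,0,0,1.5,24],[0,0,0,0,0,1.5,24]]]}}

```text
time: 12.08
position: [0.5606, 0.2044, 0.0779]
tool_rot: [0.253, 1.556, -0.253]
ft_force: [-1.2, 2.1, 0.2]
grip_width: 0.278
```

Emit:
{"op": "servo_tool", "data": {"commands": [[[0,0,0,0,0,1.5,24],[0,0,0,0,0,1.5,24]]]}}

```text
time: 12.32
position: [0.5616, 0.2042, 0.0779]
tool_rot: [0.253, 1.556, -0.253]
ft_force: [-2.1, 2.5, 0.6]
grip_width: 0.278
```

Emit:
{"op": "servo_tool", "data": {"commands": [[[0,0,0,0,0,1.5,24],[0,0,0,0,0,1.5,24]]]}}

```text
time: 12.58
position: [0.5617, 0.2041, 0.0778]
tool_rot: [0.252, 1.559, -0.253]
ft_force: [-6.3, 1.5, 2.8]
grip_width: 0.275
```

Emit:
{"op": "servo_tool", "data": {"commands": [[[0,0,0,0,0,1.5,24],[0,0,0,0,0,1.5,24]]]}}

```text
time: 12.82
position: [0.5617, 0.2042, 0.0777]
tool_rot: [0.251, 1.561, -0.253]
ft_force: [-8.5, 2.4, 3.7]
grip_width: 0.273
```

```bash
python3 - <<'E'
from h import *
p,r,s=pose(); print(s['time'],p,s['ft_force'])
im,i=grab('wrist','w9.png'); b,l=blobs(im,'red',50); print(b)
for st,c in b: k=onz(i,[c],.134)[0]; print(k,np.degrees(np.arctan2(k[1]-.1455,k[0]-.538)))
E
```

```text
12.825 [0.56170051 0.20416544 0.07768064] [-8.5112799   2.42213978  3.69686291]
[([484, 149, 28, 21, 315], [496.8, 157.1]), ([394, 150, 118, 104, 5333], [462.3, 196.8]), ([229, 217, 33, 39, 1070], [245.9, 238.2]), ([428, 281, 49, 38, 825], [456.7, 293.6])]
[0.69073058 0.21357922 0.134     ] 24.024786089282717
[0.67085723 0.19885072 0.134     ] 21.87863241304534
[0.56099047 0.21214132 0.134     ] 70.96616758243138
[0.66091398 0.14295524 0.134     ] -1.1860581876015541
```

The lever is at its stop: 9 N with no further motion, and the wrist view puts it at 71°, along the fixture's +x. I'll lift and back off along −x for a close look at the block.

Emit:
{"op": "servo_tool", "data": {"commands": [[[0,0,0,0,0,-3,34],[0,0,0,-20,0,-4,34],[0,0,0,-70,0,-4,34],[0,0,0,-120,0,-4,34],[0,0,0,-145,0,-4,34]]]}}

```text
time: 13.5
position: [0.5631, 0.2044, 0.2281]
tool_rot: [0.255, 1.549, -0.252]
ft_force: [-0.3, -0.5, -0.6]
grip_width: 0.39
```

Emit:
{"op": "servo_tool", "data": {"commands": [[[0,0,0,0,-53,0,34],[0,0,0,0,-106,0,34],[0,0,0,0,-159,0,34],[0,0,0,0,-212,0,34],[0,0,0,0,-266,0,34]]]}}

```text
time: 14.12
position: [0.4767, -0.0503, 0.225]
tool_rot: [0.252, 1.552, -0.254]
ft_force: [1.4, -0.4, -0.9]
grip_width: 0.388
```

Emit:
{"op": "servo_tool", "data": {"commands": [[[0,0,0,0,0,0,34],[0,0,0,0,0,0,34]]]}}

```text
time: 14.38
position: [0.4773, -0.0479, 0.2243]
tool_rot: [0.253, 1.553, -0.253]
ft_force: [-0.2, 1.0, 0.1]
grip_width: 0.393
```

```bash
python3 - <<'E'
from h import *
p,r,s=pose(); m=r.as_matrix(); print(s['time'],p,'jaw',np.degrees(np.arctan2(m[1,2],m[0,2])))
im,i=grab('wrist','w10.png'); b,l=blobs(im,'red',50); print(b); cv2.imwrite('pics/v10.png',cv2.resize(im[0:230,130:400],None,fx=2.9,fy=2.5,interpolation=cv2.INTER_CUBIC)[:,:,::-1])
E
```

```text
14.375 [ 0.47731618 -0.04785622  0.22433793] jaw -18.503179286865105
[([375, 59, 137, 130, 10548], [465.4, 125.8])]
```

View pics/v10.png

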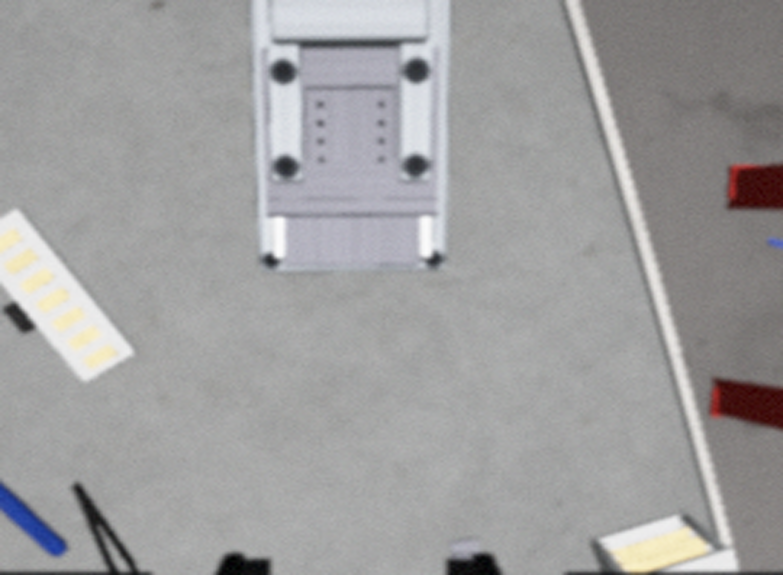

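The close view shows the fixture upright and centred at crop column 352. The lip's edge is at crop row 214, the block front at about 266, and the front screws at (270,260) and (434,258).

```bash
python3 - <<'E'
from h import *
im,i=load('w10.png'); U=lambda pts:[(x/2.9+130,y/2.5) for x,y in pts]
def show(n,pts,z):
    P=onz(i,U(pts),z); print(n,P.round(4)[:,:2].tolist()); return P[:,:2]
ang=lambda d:np.degrees(np.arctan2(d[1],d[0]))
l=show('baseL',[(252,0),(261,262)],.012); q=show('baseR',[(450,0),(444,262)],.012); print('yaw',ang(l[0]-l[1]),ang(q[0]-q[1]))
s=show('screwbase',[(270,260),(434,258)],.013)
b=show('bolts',[(284,71),(416,71),(286,166),(416,165)],.072); print('yaw',ang(b[0]-b[2]),ang(b[1]-b[3])); 
lp=show('lip',[(268,214),(437,214)],.051)
f=show('front',[(283,267),(422,267)],.043)
a,ia=load('scene0.png');t,it=load('top0.png')
c=lambda P:P.mean(0)
yaw=np.radians(71.6);ex=np.array([np.cos(yaw),np.sin(yaw)]);ey=np.array([-ex[1],ex[0]]);O=np.array([.513,.066])
for n,P in(('screw',s),('bolts',b),('lip',lp),('front',f),('hub',np.array([[.538,.1455]]))): d=c(P)-O; print(n,(d@ex*1000).round(1),(d@ey*1000).round(1))
E
```

```text
baseL [[0.4987, 0.1513], [0.4603, 0.0337]]
baseR [[0.5769, 0.1251], [0.5376, 0.0078]]
yaw 71.90486405437927 71.5179106282143
screwbase [[0.4646, 0.0333], [0.5339, 0.0112]]
bolts [[0.5006, 0.1029], [0.5458, 0.0877], [0.4886, 0.0668], [0.5344, 0.0519]]
yaw 71.61143584695701 72.28304001079712
lip [[0.4741, 0.0519], [0.5378, 0.0306]]
front [[0.4711, 0.0277], [0.5255, 0.0095]]
screw -45.9 -0.7
bolts 12.1 -0.6
lip -25.7 -1.1
front -49.6 -1.0
hub 83.3 1.4
```

Emit:
{"op": "servo_tool", "data": {"commands": [[[-1.3,0,0,24,-43,14,50],[-2.6,0,0,48,-86,27,50],[-3.9,0,0,72,-130,41,50],[-5.2,0,0,96,-173,55,50],[-6.4,0,0,120,-216,69,50]]]}}

```text
time: 15.05
position: [0.4751, -0.2747, 0.1026]
tool_rot: [0.162, 1.564, -0.162]
ft_force: [1.3, -0.7, 0.4]
grip_width: 0.576
```

Emit:
{"op": "servo_tool", "data": {"commands": [[[0,0,0,0,0,0,50],[0,0,0,0,0,0,50],[0,0,0,0,0,0,50]]]}}

```text
time: 15.42
position: [0.4751, -0.2728, 0.1039]
tool_rot: [0.163, 1.563, -0.163]
ft_force: [-0.7, -0.2, 0.4]
grip_width: 0.575
```

```bash
python3 - <<'E'
from h import *
p,r,s=pose(); m=r.as_matrix(); print(s['time'],p,'jaw',np.degrees(np.arctan2(m[1,2],m[0,2])),m[:,0],s['grip_width'])
im,i=grab('wrist','w11.png'); l=blobs(im,'blue')[1]; print(blobs(im,'blue')[0]); ys,xs=np.nonzero(l); k=(xs>200)&(xs<310)&(ys>100)
P=onz(i,np.c_[xs[k],ys[k]],.025)[:,:2].astype(np.float32); print(cv2.minAreaRect(P*1000)); d=cv2.fitLine(P,cv2.DIST_L2,0,.01,.01).ravel(); print(np.degrees(np.arctan2(d[1],d[0])))
print(rel(p,r,(.4738,-.275,-.03),down(-12.1)))
E
```

```text
15.425 [ 0.47507284 -0.27282713  0.10387185] jaw -11.88355455306012 [ 1.49938149e-03 -3.25630982e-04 -9.99998823e-01] 0.5751090446632656
[([10, 0, 25, 24, 297], [23.3, 10.6]), ([244, 148, 17, 77, 1231], [251.8, 185.4])]
((473.74041748046875, -275.11749267578125), (73.7080078125, 15.029007911682129), 77.65270233154297)
77.818756
[ 2.000e-01  1.000e-01  0.000e+00  1.339e+02 -2.400e+00 -1.000e+00]
```

Emit:
{"op": "servo_tool", "data": {"commands": [[[0.2,0,0,45,-2.4,-1,50],[0.2,0,0,90,-2.4,-1,50],[0.2,0,0,118,-2.4,-1,50],[0.2,0,0,128,-2.4,-1,50],[0.2,0,0,132,-2.4,-1,50]]]}}

```text
time: 16.1
position: [0.4729, -0.2765, -0.0285]
tool_rot: [0.167, 1.563, -0.168]
ft_force: [-0.4, -0.4, 0.4]
grip_width: 0.573
```

Emit:
{"op": "servo_tool", "data": {"commands": [[[0,0,0,2,0,0,50],[0,0,0,2,0,0,50]]]}}

```text
time: 16.35
position: [0.4729, -0.2772, -0.03]
tool_rot: [0.167, 1.563, -0.169]
ft_force: [-0.5, -0.0, -0.9]
grip_width: 0.576
```

Emit:
{"op": "servo_tool", "data": {"commands": [[[0,0,0,2,0,0,50],[0,0,0,2,0,0,50]]]}}

```text
time: 16.6
position: [0.4721, -0.2769, -0.0329]
tool_rot: [0.168, 1.564, -0.168]
ft_force: [1.0, 0.3, -0.1]
grip_width: 0.572
```

Emit:
{"op": "servo_tool", "data": {"commands": [[[0,0,0,2,1,1,50],[0,0,0,2,1,1,50]]]}}

```text
time: 16.85
position: [0.4733, -0.2758, -0.0352]
tool_rot: [0.168, 1.564, -0.168]
ft_force: [-0.8, 0.3, 0.0]
grip_width: 0.575
```

Emit:
{"op": "servo_tool", "data": {"commands": [[[0,0,0,2,0,0,50],[0,0,0,2,0,0,50]]]}}

```text
time: 17.1
position: [0.4731, -0.2759, -0.0373]
tool_rot: [0.168, 1.565, -0.168]
ft_force: [-0.8, 0.0, -0.1]
grip_width: 0.578
```

Emit:
{"op": "servo_tool", "data": {"commands": [[[0,0,0,2,0,0,50],[0,0,0,2,0,0,50]]]}}

```text
time: 17.35
position: [0.4734, -0.2761, -0.0382]
tool_rot: [0.168, 1.564, -0.168]
ft_force: [-1.9, 1.1, 6.9]
grip_width: 0.572
```

The fingertips touch the table at a reported z of −0.038, which confirms the offset. I'll raise 4 mm, close at 40 N, then lift.

Emit:
{"op": "servo_tool", "data": {"commands": [[[0,0,0,-5,0,0,50],[0,0,0,-5,0,0,20],[0,0,0,-5,0,0,8],[0,0,0,-5,0,0,8],[0,0,0,-5,0,0,8]]], "newtons": 45}}

```text
time: 17.98
position: [0.4732, -0.276, -0.0342]
tool_rot: [0.168, 1.565, -0.168]
ft_force: [0.1, 0.5, 0.2]
grip_width: 0.207
```

Emit:
{"op": "servo_tool", "data": {"commands": [[[0,0,0,0,0,0,8],[0,0,0,0,0,0,8],[0,0,0,0,0,0,8]]]}}

```text
time: 18.35
position: [0.4732, -0.276, -0.0342]
tool_rot: [0.168, 1.565, -0.168]
ft_force: [-0.6, 0.4, -0.7]
grip_width: 0.181
```

Grip is 15.7 mm wide on the 16 mm handle. I'll lift it and carry it to in front of the block.

Emit:
{"op": "servo_tool", "data": {"commands": [[[0,0,0,-15,0,0,8],[0,0,0,-40,0,0,8],[0,0,0,-70,0,0,8],[0,0,0,-90,0,0,8],[0,0,0,-90,0,0,8]]]}}

```text
time: 18.98
position: [0.475, -0.277, 0.0586]
tool_rot: [0.166, 1.56, -0.17]
ft_force: [-0.6, 0.2, -1.1]
grip_width: 0.185
```

Emit:
{"op": "servo_tool", "data": {"commands": [[[1.2,0,0,0,35,-10,8],[2.4,0,0,0,70,-20,8],[3.6,0,0,0,105,-30,8],[4.8,0,0,0,140,-40,8],[6,0,0,0,175.3,-50.2,8]]]}}

```text
time: 19.6
position: [0.4606, -0.0928, 0.0552]
tool_rot: [0.251, 1.557, -0.251]
ft_force: [-0.5, -0.4, -1.4]
grip_width: 0.18
```

Emit:
{"op": "servo_tool", "data": {"commands": [[[0,0,0,0,0,0,8],[0,0,0,0,0,0,8],[0,0,0,0,0,0,8]]]}}

```text
time: 19.98
position: [0.4613, -0.0952, 0.0557]
tool_rot: [0.252, 1.556, -0.252]
ft_force: [-0.5, -0.1, -0.7]
grip_width: 0.181
```

```bash
python3 - <<'E'
from h import *
p,r,s=pose(); m=r.as_matrix(); print(s['time'],p,'jaw',np.degrees(np.arctan2(m[1,2],m[0,2])),m[:,0].round(4),s['grip_width'],s['ft_force'])
im,i=grab('wrist','w12.png'); print(blobs(im,'blue')[0])
r_=m[:,1]; print('exp tip px',proj(i,[p+[0,0,.0342]+.136*r_, p+[0,0,.06]+.038*r_, (.5076,.0467,.047),(.4982,.0182,.043)]))
cv2.imwrite('pics/v12.png',cv2.resize(im[20:220,160:350],None,fx=4,fy=3,interpolation=cv2.INTER_CUBIC)[:,:,::-1])
E
```

```text
19.975 [ 0.46132478 -0.09521253  0.05569198] jaw -18.381524951750947 [-4.e-04 -2.e-04 -1.e+00] 0.18109745534835883 [-0.46981119 -0.11110519 -0.724149  ]
[([237, 180, 33, 77, 2392], [253.0, 218.6]), ([41, 189, 50, 50, 741], [65.5, 213.6]), ([239, 283, 29, 29, 815], [253.2, 296.8])]
exp tip px [[252.76284211 -30.18861827]
 [252.77167038 181.25543132]
 [251.46455459 -25.05964209]
 [251.65897969  29.269887  ]]
```

View pics/v12.png

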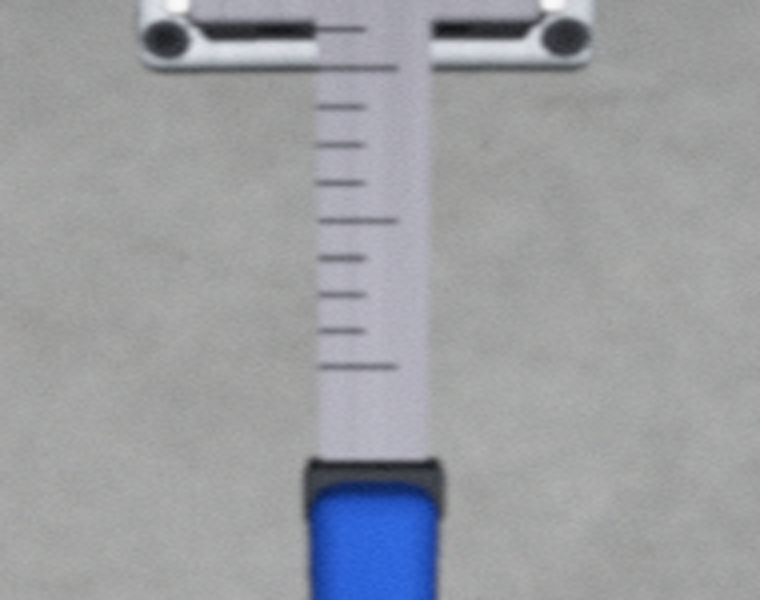

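Viewed: the blade is straight and centred (blade column 373 against fixture centre 365 in the crop, about 1 mm off). I'll lower it onto the block.

Emit:
{"op": "servo_tool", "data": {"commands": [[[0,0,0,20,0,0,8],[0,0,0,36,0,0,8],[0,0,0,41,0,1,8],[0,0,0,43,0,1,8],[0,0,0,43,0,1,8]]]}}

```text
time: 20.65
position: [0.4628, -0.0944, 0.0132]
tool_rot: [0.25, 1.556, -0.25]
ft_force: [0.8, 1.2, -0.5]
grip_width: 0.182
```

Emit:
{"op": "servo_tool", "data": {"commands": [[[0,0,0,1,0,0,8],[0,0,0,1,0,0,8]]]}}

```text
time: 20.9
position: [0.4627, -0.0944, 0.0122]
tool_rot: [0.25, 1.556, -0.25]
ft_force: [0.0, -0.8, -0.9]
grip_width: 0.18
```

Emit:
{"op": "servo_tool", "data": {"commands": [[[0,0,0,1,0,0,8],[0,0,0,1,0,0,8]]]}}

```text
time: 21.15
position: [0.4624, -0.0943, 0.0109]
tool_rot: [0.25, 1.556, -0.25]
ft_force: [1.2, 0.4, -1.7]
grip_width: 0.181
```

Emit:
{"op": "servo_tool", "data": {"commands": [[[0,0,0,1,0,0,8],[0,0,0,1,0,0,8]]]}}

```text
time: 21.4
position: [0.4624, -0.0943, 0.0098]
tool_rot: [0.25, 1.556, -0.25]
ft_force: [-0.8, 0.5, -0.7]
grip_width: 0.18
```

Emit:
{"op": "servo_tool", "data": {"commands": [[[0,0,0,0.7,0,0,8],[0,0,0,0.7,0,0,8]]]}}

```text
time: 21.65
position: [0.4624, -0.0943, 0.0091]
tool_rot: [0.25, 1.556, -0.25]
ft_force: [0.3, -0.1, -0.4]
grip_width: 0.181
```

Emit:
{"op": "servo_tool", "data": {"commands": [[[0,0,0,0.7,0,0,8],[0,0,0,0.7,0,0,8]]]}}

```text
time: 21.9
position: [0.4626, -0.0944, 0.0086]
tool_rot: [0.25, 1.556, -0.25]
ft_force: [0.3, 0.3, 0.8]
grip_width: 0.182
```

Emit:
{"op": "servo_tool", "data": {"commands": [[[0,0,0,0.7,0,0,8],[0,0,0,0.7,0,0,8]]]}}

```text
time: 22.15
position: [0.4627, -0.0944, 0.0081]
tool_rot: [0.25, 1.556, -0.25]
ft_force: [-0.8, -1.0, 1.8]
grip_width: 0.179
```

The blade is resting on the block with light contact. Now I slide it in, in steps.

Emit:
{"op": "servo_tool", "data": {"commands": [[[0,0,0,0,5,0,8],[0,0,0,0,10,0,8],[0,0,0,0,15,0,8],[0,0,0,0,20,0,8],[0,0,0,0,20,0,8]]]}}

```text
time: 22.78
position: [0.4693, -0.0744, 0.008]
tool_rot: [0.25, 1.556, -0.249]
ft_force: [0.3, 0.4, 2.2]
grip_width: 0.176
```

Emit:
{"op": "servo_tool", "data": {"commands": [[[0,0,0,0,3,0,8],[0,0,0,0,6,0,8],[0,0,0,0,8,0,8],[0,0,0,0,8,0,8]]]}}

```text
time: 23.28
position: [0.4715, -0.0675, 0.0079]
tool_rot: [0.25, 1.556, -0.25]
ft_force: [0.2, 1.1, 3.9]
grip_width: 0.18
```

Emit:
{"op": "servo_tool", "data": {"commands": [[[0,0,0,0,2,0,8],[0,0,0,0,4,0,8],[0,0,0,0,4,0,8]]]}}

```text
time: 23.65
position: [0.4727, -0.0637, 0.0079]
tool_rot: [0.25, 1.556, -0.25]
ft_force: [-0.8, -0.8, 4.2]
grip_width: 0.179
```

Emit:
{"op": "servo_tool", "data": {"commands": [[[0,0,0,0,2,0,8],[0,0,0,0,4,0,8],[0,0,0,0,4,0,8]]]}}

```text
time: 24.02
position: [0.474, -0.0598, 0.0079]
tool_rot: [0.25, 1.556, -0.25]
ft_force: [-0.3, -1.4, 4.8]
grip_width: 0.18
```

Emit:
{"op": "servo_tool", "data": {"commands": [[[0,0,0,0,2,0,8],[0,0,0,0,4,0,8],[0,0,0,0,4,0,8]]]}}

```text
time: 24.4
position: [0.4752, -0.0562, 0.0079]
tool_rot: [0.25, 1.556, -0.25]
ft_force: [0.9, -1.7, 4.7]
grip_width: 0.184
```

Emit:
{"op": "servo_tool", "data": {"commands": [[[0,0,0,0,2,0,8],[0,0,0,0,4,0,8],[0,0,0,0,4,0,8]]]}}

```text
time: 24.78
position: [0.4764, -0.053, 0.008]
tool_rot: [0.25, 1.556, -0.251]
ft_force: [-1.4, -2.4, 5.6]
grip_width: 0.179
```

Emit:
{"op": "servo_tool", "data": {"commands": [[[0,0,0,0,2,0,8],[0,0,0,0,4,0,8],[0,0,0,0,4,0,8]]]}}

```text
time: 25.15
position: [0.4775, -0.0501, 0.0082]
tool_rot: [0.249, 1.556, -0.252]
ft_force: [-0.6, -4.3, 6.7]
grip_width: 0.182
```

Emit:
{"op": "servo_tool", "data": {"commands": [[[0,0,0,0,2,0,8],[0,0,0,0,4,0,8],[0,0,0,0,4,0,8]]]}}

```text
time: 25.52
position: [0.4788, -0.0466, 0.0082]
tool_rot: [0.249, 1.556, -0.253]
ft_force: [-1.7, -4.7, 8.1]
grip_width: 0.179
```

Emit:
{"op": "servo_tool", "data": {"commands": [[[0,0,0,0,2,0,8],[0,0,0,0,4,0,8],[0,0,0,0,4,0,8]]]}}

```text
time: 25.9
position: [0.4801, -0.0432, 0.0083]
tool_rot: [0.249, 1.556, -0.253]
ft_force: [-2.3, -4.7, 8.1]
grip_width: 0.182
```

Emit:
{"op": "servo_tool", "data": {"commands": [[[0,0,0,0,2,0,8],[0,0,0,0,4,0,8],[0,0,0,0,4,0,8]]]}}

```text
time: 26.28
position: [0.4813, -0.0397, 0.0084]
tool_rot: [0.249, 1.556, -0.254]
ft_force: [-2.1, -6.3, 8.2]
grip_width: 0.18
```

Emit:
{"op": "servo_tool", "data": {"commands": [[[0,0,0,0,2,0,8],[0,0,0,0,4,0,8],[0,0,0,0,4,0,8]]]}}

```text
time: 26.65
position: [0.4825, -0.0362, 0.0084]
tool_rot: [0.248, 1.556, -0.254]
ft_force: [-2.1, -5.9, 9.3]
grip_width: 0.181
```

```bash
python3 - <<'E'
from h import *
p,r,s=pose(); m=r.as_matrix(); ex=np.array([.3123,.95]); print(s['time'],p,s['ft_force'],'push',-np.dot(s['ft_force'][:2],ex),m[:,0].round(4),s['grip_width'],'tip past edge',(p[:2]-[.5138,.0657])@ex+.136+.02)
im,i=grab('wrist','w13.png'); cv2.imwrite('pics/v13.png',cv2.resize(im[20:220,160:350],None,fx=4,fy=3,interpolation=cv2.INTER_CUBIC)[:,:,::-1])
print(blobs(im,'blue')[0][0:1],blobs(load('w12.png')[0],'blue')[0][0:1])
E
```

```text
26.65 [ 0.48251597 -0.03623145  0.00841609] [-2.10338358 -5.92011501  9.34394525] push 6.280995950522854 [-2.0e-04 -3.5e-03 -1.0e+00] 0.18086641167369036 tip past edge 0.049395123139260144
[([237, 180, 34, 77, 2383], [253.1, 218.6])] [([237, 180, 33, 77, 2392], [253.0, 218.6])]
```

View pics/v13.png

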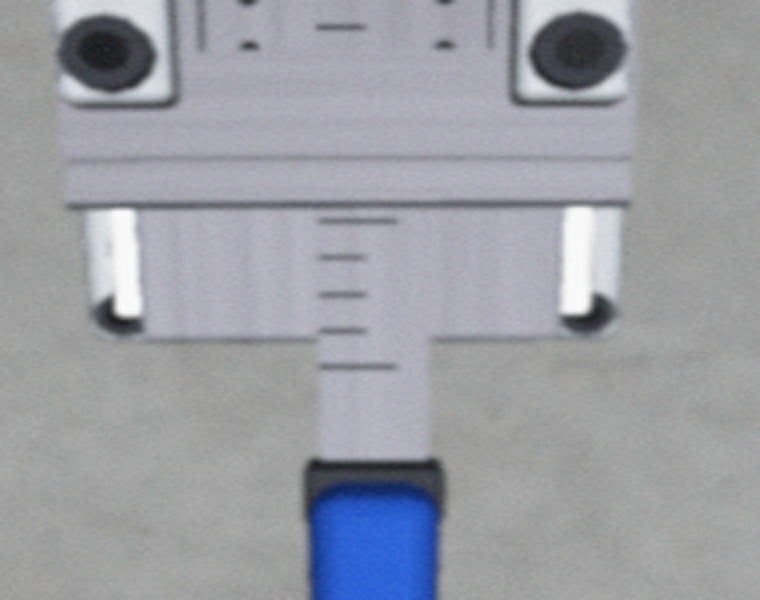

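The blade is under the lip, straight, and hasn't slipped in the grip. The push is 6.3 N, which means about 1 mm of lift. I'll go a few millimetres more and hold.

Emit:
{"op": "servo_tool", "data": {"commands": [[[0,0,0,0,2,0,8],[0,0,0,0,4,0,8],[0,0,0,0,5,0,8],[0,0,0,0,5,0,8],[0,0,0,0,5,0,8]]]}}

```text
time: 27.32
position: [0.484, -0.0321, 0.0085]
tool_rot: [0.248, 1.556, -0.255]
ft_force: [-3.1, -6.9, 9.5]
grip_width: 0.182
```

Emit:
{"op": "servo_tool", "data": {"commands": [[[0,0,0,0,0,0,8],[0,0,0,0,0,0,8],[0,0,0,0,0,0,8],[0,0,0,0,0,0,8],[0,0,0,0,0,0,8]]]}}

```text
time: 27.95
position: [0.484, -0.032, 0.0085]
tool_rot: [0.248, 1.556, -0.255]
ft_force: [-2.7, -6.9, 9.7]
grip_width: 0.181
```

```bash
python3 - <<'E'
from h import *
ex=np.array([.3123,.95])
for k in range(4):
    p,r,s=pose(); print(s['time'],p.round(4),'push',-np.dot(s['ft_force'][:2],ex).round(2),s['ft_force'].round(1) if hasattr(s['ft_force'],'round') else '',s['grip_width'],'tip',(p[:2]-[.5138,.0657])@ex+.156)
    im,i=grab('wrist','w14.png')
print(blobs(im,'blue')[0][0:1])
a,ia=grab('scene','s14.png'); hsv=cv2.cvtColor(a,cv2.COLOR_RGB2HSV)
E
```

```text
27.95 [ 0.484  -0.032   0.0085] push 7.36 [-2.7 -6.9  9.7] 0.18112927557305242 tip 0.0538677501576221
28.0 [ 0.4841 -0.032   0.0085] push 7.0 [-1.6 -6.8  8.9] 0.17984010862672845 tip 0.053862919597456815
28.05 [ 0.484  -0.032   0.0085] push 6.8 [-1.2 -6.8 10.7] 0.18259012878253264 tip 0.05385167163404292
28.1 [ 0.484  -0.0321  0.0085] push 6.55 [-1.3 -6.5  9.6] 0.181290741161104 tip 0.053810516413463766
[([237, 180, 33, 77, 2382], [253.0, 218.8])]
```

```bash
python3 -c "
from bench import close_job
print(close_job())"
```

```text
the job is handed in; nothing more can be done
None
```

The clamp is closed and the gauge is in under the clamp plate, still held. I handed the job in at about 28 s; `close_job` gave no verdict.

- **Lever:** I swung it to its stop, where it took about 9 N with no further motion. The wrist camera put it at 71° against a fixture direction of about 72°.
- **Gauge:** It is gripped by the blue handle with the force set to 45 N (opening 15.7 mm on the 16 mm handle). I set it down on the block and slid it straight in until the tip was about 54 mm past the plate's edge.
- **Last checks:** The level push is steady at 6.5 to 7.4 N and the tool presses down with about 10 N. The pose is at rest and the gauge has not slipped in the grip. The blade is about 1 to 2 mm off centre and straight to within about half a degree.
- **Plate lift:** I estimate 1.1 to 1.8 mm from the push force and the distance travelled since the push began to rise. I had no direct measurement of it.
- **Bystanders:** I saw and felt no contact with them, but I did not measure their positions again at the end.

**Disagreement with the description:** The real fingertips sit about 39 mm behind the stated TCP. Because of this my first lever swing passed over the knob and moved nothing. The wrist picture showed the offset, contact with the knob and the table confirmed it, and I corrected every later height for it.

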